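# Lock a copper bar onto its deburring jig with a quarter-turn T-lock

## Task

The copper bar on the steel jig is held at one end only. Take the T-lock (the one with the flat bar grip) from the wooden rack, pass its T-head down through the empty slot until its collar lies flat on the copper, then turn it a quarter turn (either way) so that the T-head is locked crosswise beneath, and let go. Leave the round-knob pin and the hex pin in their places in the rack.

Things in the scene. Friction and masses are not known exactly. Their poses are not given: they have to be found in the camera images.
- tlock: Loose steel T-lock, 0.28 kg, upright in the rack. Origin: centre of the T-head's underside, z up. Above it: T-head 0-12 mm (60 long along x, 14 wide); shank dia 12, to 33 mm; collar dia 56, 33-39 mm; flat bar grip 39-75 mm, 50 long along x (parallel to the T-head), 14 thick along y. Its collar lies on the rack top, 60 mm above the table; grip and T-head lie across the row of pins; it lifts straight out.
- slot (a point): Centre of the jig's empty slot at the copper's top, 60 mm above the table; x along the slot, y across, z up. Slot 76 x 32 mm, through 15 mm of copper and steel, open space 45 mm below. Home: T-lock origin 33 mm below this point, 6 mm free under the plate, turns freely. 140 mm along +x an identical T-lock fixed to the jig is already turned home. Brass dowels 8 mm high, 46 mm off the centre line.
- round_pin: Bystander, loose: steel locating pin with a round knob of 38 mm diameter, 76 mm tall, collar 56 mm, origin under its shank. It hangs in the wooden rack (fixed, 260 x 110 mm, on the robot's left), whose three 76 x 32 mm places stand in a row 80 mm apart and hold the T-lock, this pin and the hex pin in any order.
- hex_pin: Bystander, loose: steel locating pin with a hexagonal head 35 mm across the flats, 63 mm tall, collar 56 mm, origin under its shank; in the rack. (The jig, on the robot's right, is a fixed steel bridge 270 x 120 mm with a 250 x 80 mm copper bar along its top; both slots run along the bar.)

How it is judged:
By the outcome, as a careful person would: the job done as asked, in the order asked, and still so for the second after the job is handed in, with the robot touching nothing.
It also fails if it takes over 42 s, if anything falls off the work surface, if the arm or the gripper's body presses on something with over 40 N, if the wrist force passes 120 N, or if a joint passes its speed limit or range.

## Robot

A 6-joint arm with a two-finger parallel gripper is mounted at the origin on the work surface. World frame = base frame: x ahead of the robot, y to its left, z up, the work surface at z = 0. Lengths are in m, angles in degrees, forces in N, time in s.
With the tool pointing down it reaches from about 0.275 to 0.75 m from the base axis. Payload 10.2 kg.
Tool frame: the origin (TCP) lies midway between the tips of the shut fingers; the grasp point (between the pads) lies 19 mm behind it (bot.grasp_offset is the distance from the TCP to the grasp point, in m); z points along the fingers, y is the line along which they close (so a half turn about z gives the same grasp; the last joint's range is limited). The gripper opens to 85 mm and grips with 20 to 120 N. Pads are 22 mm wide; open, the fingers measure 114 mm over their backs; the gripper's body (76 mm by 85 mm) begins 54 mm behind the grasp point. The pads swing forward as they close: fully open they stand 13 mm farther back than shut.
Start: joints at [-79.893, 17.928, 85.812, -0, 76.261, -12.8], TCP at [0.204, -0.484, 0.231] pointing down, gripper open.
Joint ranges: [-168.41, 168.41], [-55.51, 124.54], [10.69, 146.95], [-70.63, 250.63], [1, 178], [-165.06, 165.06]. Speed limits (degrees/s): [136.94, 136.94, 172.46, 180, 180, 180].

## Interface

Orientations are given as a 3x3 rotation matrix whose columns are the frame's x, y, z axes.
In Python, from workcell import bot gives the robot as it stands.
- The arm moves only by the tool move_arm, never from a script. Its argument "series" is a list of rows, each an object of numbers: "claw": the closure, from -1 (fully open) to 1 (shut); "dx", "dy", "dz": the shift along the tool's x, y, z in mm; "ax", "ay", "az": the turn, a rotation vector about the tool's x, y, z in rad. In form: [{"claw": .., "dx": .., "dy": .., "dz": .., "ax": .., "ay": .., "az": ..}, ...]. A call has 1 to 8 rows; each row is the pose to reach, as a shift and turn from the pose commanded when the call began, along the tool's axes at that moment; what a row does not reach only later rows make up. A row lasts 1/10 s, in which the tool goes at most 50 mm and 8.59 degrees, less where a joint would pass 70% of its speed; a pose out of reach is approached as far as the arm can. A call with a gripper value outside its range is refused whole. The fingers move at their own pace and stop on an object; the grip force is fixed at half the most. Time passes only in rows, so rows that repeat a pose let the fingers close. It gives the time, the measured TCP pose, the force, the opening and the grip force at its end, in the units of the state.
- bot.state(): the state, without advancing time (a new reading comes with each control period).
- bot.capture(name): name is "scene" or "top"; returns a dict with "image" (384x512x3 uint8, red, green, blue), "vertical_fov" (degrees; the focal length in pixels is half the picture's height over the tangent of half this angle, whatever the lens; pixels are square), "cx", "cy" (the principal point, pixels), "extrinsics" (4x4, takes a point from camera to world coordinates). Camera axes: x right, y down, z forward; pixel columns grow to the right and rows downward; lengths in m; the calibration is good to about 2 mm. A picture is of the moment at which its call begins. There is no depth.
- bot.close_job(): hands the job in; it is judged then, once.
The state is a dict: "time_s": time; "q": joint angles; "qd": joint speeds; "effort": joint torques, N m; "tool_pos": TCP position; "orientation": TCP orientation; "contact_force": force on the tool from outside, world axes, zero at the start; "wrist_torque": the same for the moment, N m; "opening": opening from 0.0 (shut) to 1.0 (fully open); "gripper_force": force on a finger pad.
Only numpy, scipy, OpenCV 4.12 (cv2) and the standard library are available. Lean on these libraries where they do the work, as an engineer would, in place of code of your own. Each camera call takes 0.05 s, during which the arm holds its last target. There are 200 camera calls.

## Working session

There is one attempt and no reset: what is moved stays moved. The work goes in short steps, Python scripts to look and compute and a tool call to move; the robot and the scene stay as the last step left them, time stands still between calls to the robot, and variables do not carry over. Pictures are saved under pics/ and viewed, at most 10 in all, crops included, and the job is handed in when it is done.

Besides the shell and the picture viewer there is one more tool, called as name(argument=value, ...), one argument or row to a line, values as JSON. move_arm: Moves the arm, as the interface text tells. Its arguments: {"type":"object","properties":{"series":{"type":"array","items":{"type":"object","properties":{"claw":{"type":"number"},"dx":{"type":"number"},"dy":{"type":"number"},"dz":{"type":"number"},"ax":{"type":"number"},"ay":{"type":"number"},"az":{"type":"number"}}}}},"required":["series"]}

```bash
mkdir -p pics
cat > h.py <<'E'
import numpy as np, cv2
from workcell import bot
def cam(n,save=None):
    c=bot.capture(n)
    if save: cv2.imwrite(f'pics/{save}.png',c['image'][:,:,::-1])
    return c
def ray(c,u,v,z):
    f=192/np.tan(np.radians(c['vertical_fov']/2));E=np.array(c['extrinsics'])
    d=E[:3,:3]@np.array([(u-c['cx'])/f,(v-c['cy'])/f,1]);o=E[:3,3]
    return o+d*(z-o[2])/d[2]
def proj(c,P):
    f=192/np.tan(np.radians(c['vertical_fov']/2));E=np.array(c['extrinsics'])
    p=E[:3,:3].T@(np.array(P)-E[:3,3]);return f*p[0]/p[2]+c['cx'],f*p[1]/p[2]+c['cy']
E
python3 - <<'E'
from h import *
import pickle
cs={n:cam(n,n+'0') for n in('top','scene')}
pickle.dump(cs,open('c0.pkl','wb'))
for n,c in cs.items(): print(n,c['vertical_fov'],c['cx'],c['cy'],np.round(c['extrinsics'],3).tolist())
s=bot.state();print(s['time_s'],np.round(s['orientation'],3).tolist(),s['opening'],bot.grasp_offset)
cv2.imwrite('pics/both.png',np.vstack([cs[n]['image'][:,:,::-1] for n in cs])[:, :])
im=cv2.resize(cs['top']['image'][:,:,::-1],None,fx=1.5625,fy=1.5625,interpolation=2)
cv2.imwrite('pics/top0b.png',im)
E
```

```text
top 53.88121218737561 254.02660978616365 193.4936016923836 [[-0.013, -0.994, 0.109, 0.434], [-1.0, 0.016, 0.024, 0.035], [-0.026, -0.109, -0.994, 0.895], [0.0, 0.0, 0.0, 1.0]]
scene 43.75783500698819 256.55955339164973 190.75421501649868 [[0.009, 0.752, -0.659, 1.246], [1.0, -0.013, -0.002, 0.037], [-0.01, -0.659, -0.752, 0.896], [0.0, 0.0, 0.0, 1.0]]
0.1 [[0.921, 0.389, -0.0], [0.389, -0.921, 0.001], [0.0, -0.001, -1.0]] 1.0008565970690926 0.0187
```

View pics/top0b.png

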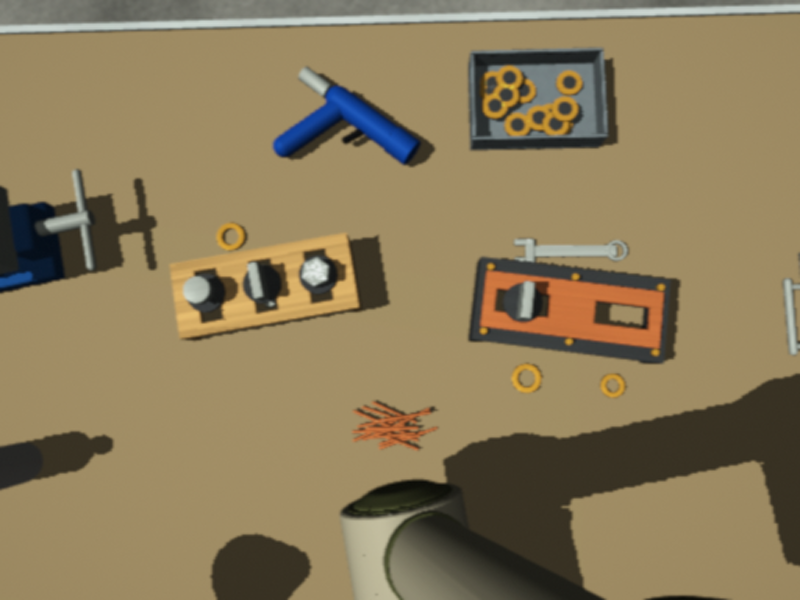

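View pics/scene0.png

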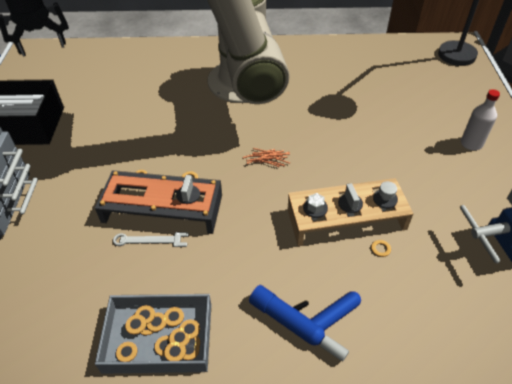

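The top view shows the rack on the left, with the T-lock in its middle place at about (262,283) in the enlarged picture. The jig is on the right, with its empty slot at about (627,314). Next I'll measure both by colour segmentation.

Run:
```python
from h import *
import pickle
cs=pickle.load(open('c0.pkl','rb'))
for n,c in cs.items():
    im=c['image'];hsv=cv2.cvtColor(im,cv2.COLOR_RGB2HSV)
    if n=='top':
        s=1/1.5625
        print('samples wood',hsv[int(265*s),int(200*s)],hsv[int(325*s),int(220*s)],'table',hsv[int(380*s),int(200*s)],'cu',hsv[int(320*s),int(560*s)])
    for name,lo,hi,roi in (('cu',(4,150,110),(14,255,255),{'top':(280,450,160,235),'scene':(90,235,160,240)}[n]),('wood',(12,115,150),(24,255,255),{'top':(105,235,145,220),'scene':(280,420,175,240)}[n])):
        x0,x1,y0,y1=roi
        m=np.zeros(im.shape[:2],np.uint8);m[y0:y1,x0:x1]=cv2.inRange(hsv,lo,hi)[y0:y1,x0:x1]
        k,l,st,_=cv2.connectedComponentsWithStats(m);b=1+np.argmax(st[1:,4])
        m=(l==b).astype(np.uint8)*255
        pts=np.argwhere(m)[:,::-1]
        W=np.array([ray(c,u,v,.06)[:2]*1000 for u,v in pts],np.float32)
        r=cv2.minAreaRect(W);print(n,name,len(pts),np.round(r[0],1),np.round(r[1],1),round(r[2],2))
        cv2.imwrite(f'pics/m_{n}_{name}.png',m)
a=cs['top']['image'][145:240,100:240,::-1];b=cs['top']['image'][145:240,295:435,::-1]
sc=cs['scene']['image'][165:260,285:425,::-1];sd=cs['scene']['image'][150:245,90:230,::-1]
cv2.imwrite('pics/crop.png',cv2.resize(np.vstack([np.hstack([a,b]),np.hstack([sc,sd])]),None,fx=2.85,fy=2.85,interpolation=2))
```

```text
samples wood [ 18 136 195] [ 19 135 208] table [ 21  95 161] cu [ 11 178 201]
top cu 2990 [ 513.4 -191.4] [251.4  82.4] 82.09
top wood 3501 [574.3 250.3] [150.5 262. ] 9.1
scene cu 44 [ 551.6 -153.2] [30.8 21.5] 60.11
scene wood 4 [627.5 129.7] [6.5 0. ] 89.09
```

View pics/crop.png

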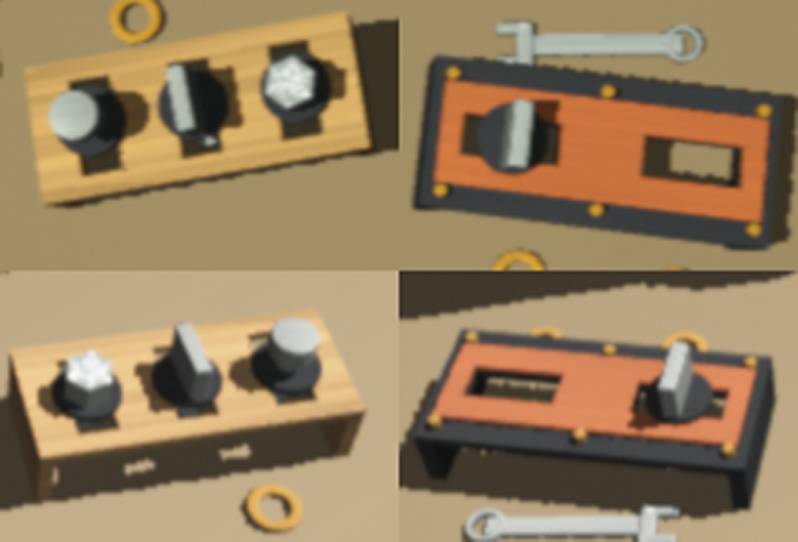

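Run:
```python
from h import *
import pickle
cs=pickle.load(open('c0.pkl','rb'))
c=cs['top'];im=c['image'];hsv=cv2.cvtColor(im,cv2.COLOR_RGB2HSV)
m=np.zeros(im.shape[:2],np.uint8);m[145:225,100:240]=cv2.inRange(hsv,(12,112,150),(24,255,255))[145:225,100:240]
m=cv2.morphologyEx(m,cv2.MORPH_OPEN,np.ones((6,6)))
W=np.array([ray(c,u,v,.06)[:2]*1000 for v,u in np.argwhere(m)],np.float32)
r=cv2.minAreaRect(W);print(r)
cc=[(25,68),(348,13),(370,148),(44,205)]
print([np.round(ray(c,100+u/2.85,145+v/2.85,.06)*1000,1).tolist() for u,v in cc])
# overlay
box=r
cx,cy=r[0];th=np.radians(r[2] if r[1][0]>r[1][1] else r[2]+90)   # long axis direction
print('rack long axis deg',np.degrees(th))
def rect(ctr,th,L,Wd,z):
    a=np.array([np.cos(th),np.sin(th)]);b=np.array([-a[1],a[0]])
    return [np.r_[np.array(ctr)+sx*L/2*a+sy*Wd/2*b,z]/1000 for sx,sy in((1,1),(1,-1),(-1,-1),(-1,1))]
S=4;out=[]
tb=np.radians(82.09);bc=np.array([513.4,-191.4]);ba=np.array([np.cos(tb),np.sin(tb)])
for n,roi in (('top',[(100,240),(295,435)]),('scene',[(285,425),(90,230)])):
    big=cv2.resize(cs[n]['image'][:,:,::-1],None,fx=S,fy=S,interpolation=2).copy()
    def dr(P,col):
        q=np.array([[(x+.5)*S for x in proj(cs[n],p)] for p in P],np.int32);cv2.polylines(big,[q],True,col,1)
    dr(rect((cx,cy),th,260,110,60),(255,0,0))
    g=th+np.pi/2
    dr(rect((cx,cy),g,50,14,102),(0,0,255))
    dr(rect((cx,cy),g,50,14,66),(0,255,0))
    dr(rect(bc,tb,250,80,60),(255,0,0))
    dr(rect(bc-70*ba,tb,76,32,60),(0,0,255))
    dr(rect(bc+70*ba,tb+np.pi/2,50,14,102),(0,255,0))
    y0=145 if n=='top' else 160
    out.append(np.hstack([big[y0*S:(y0+95 if n=='top' else y0+95)*S,a*S:b*S] for a,b in roi]))
cv2.imwrite('pics/ov.png',cv2.resize(np.vstack(out),(800,543),interpolation=cv2.INTER_AREA))
```

```text
((552.224853515625, 245.3824005126953), (110.61445617675781, 261.4161376953125), 9.053011894226074)
[[586.8, 382.7, 60.0], [626.4, 125.6, 60.0], [518.7, 108.8, 60.0], [477.9, 364.5, 60.0]]
rack long axis deg 99.05301189422607
```

View pics/ov.png

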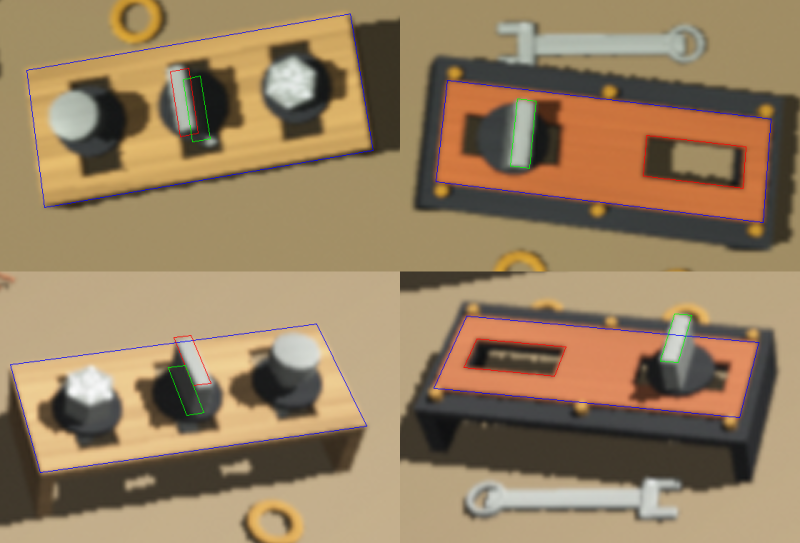

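The jig overlay matches well. The rack matches too, but the real grip sits a few mm off its place's centre. I'll fit the grip's top face directly.

Run:
```python
from h import *
import pickle
cs=pickle.load(open('c0.pkl','rb'))
def fit(n,p0):
    c=cs[n];im=c['image'];S=4
    big=cv2.resize(im,None,fx=S,fy=S,interpolation=cv2.INTER_CUBIC);hsv=cv2.cvtColor(big,cv2.COLOR_RGB2HSV)
    u,v=[int(x*S) for x in proj(c,p0)]
    for V in (110,130):
        m=np.zeros(big.shape[:2],np.uint8);R=15*S
        m[v-R:v+R,u-R:u+R]=cv2.inRange(hsv,(0,0,V),(180,70,255))[v-R:v+R,u-R:u+R]
        k,l,st,ct=cv2.connectedComponentsWithStats(m)
        b=1+np.argmax(st[1:,4]);pts=np.argwhere(l==b)[:,::-1]
        W=np.array([ray(c,(x+.5)/S-.5,(y+.5)/S-.5,.102)[:2]*1000 for x,y in pts],np.float32)
        r=cv2.minAreaRect(W);print(n,V,len(pts),'rect',np.round(r[0],1),np.round(r[1],1),round(r[2],1),'mean',W.mean(0).round(1),'pca',np.round(np.degrees(np.arctan2(*np.linalg.svd(W-W.mean(0),full_matrices=False)[2][0][::-1])),1))
for n in cs:
    fit(n,(.552,.245,.102)); fit(n,(.523,-.122,.102))
```

```text
top 110 2401 rect [555.9 249.2] [50.9 15.1] 11.9 mean [555.6 248.7] pca -168.6
top 130 2153 rect [556.  249.2] [50.1 13.7] 11.7 mean [555.9 248.8] pca -168.0
top 110 2877 rect [ 522.7 -120.1] [17. 50.] 82.6 mean [ 522.5 -120.1] pca 171.1
top 130 2508 rect [ 523.  -120.3] [15.3 49.3] 82.8 mean [ 522.8 -120.4] pca 171.5
scene 110 2047 rect [557.2 247.8] [61.8 16.8] 13.5 mean [554.9 247.1] pca 13.1
scene 130 1909 rect [553.6 247. ] [54.5 16.5] 13.2 mean [553.9 247. ] pca 12.7
scene 110 2857 rect [ 531.2 -118.9] [27.2 68. ] 86.0 mean [ 529.1 -119.3] pca 2.9
scene 130 2471 rect [ 529.5 -119.1] [25.2 64.7] 83.4 mean [ 527.3 -120. ] pca 1.2
```

```bash
cat >> h.py <<'E'
from scipy.spatial.transform import Rotation as Ro
def go(x,y,z,psi):
    s=bot.state();R=np.array(s['orientation']);p=np.array(s['tool_pos'])
    T=(Ro.from_euler('z',psi,degrees=True)*Ro.from_euler('x',180,degrees=True)).as_matrix()
    print('t',round(s['time_s'],2),'pos',p.round(4),'psi',round(np.degrees(np.arctan2(R[1,0],R[0,0])),2),'F',np.round(s['contact_force'],1),'M',np.round(s['wrist_torque'],2),'open',round(s['opening'],3),'gf',np.round(s['gripper_force'],1),'q',np.round(s['q'],1))
    print(' d mm',(R.T@(np.array([x,y,z])-p)*1000).round(1),'rot',Ro.from_matrix(R.T@T).as_rotvec().round(4))
E
python3 -c "
from h import *
go(.5555,.2475,.2,12)"
```

```text
t 0.1 pos [ 0.2043 -0.4834  0.2308] psi 22.91 F [-0.4  0.1  0. ] M [ 0.04 -0.05 -0.04] open 1.001 gf 0.0 q [-79.9  18.   85.8   0.   76.3 -12.8]
 d mm [ 608.  -536.5   31.6] rot [-0.0012 -0.0002  0.1904]
```

move_arm(
  series=[
    {"claw": 0,"dx": 608,"dy": -536.5,"dz": 0,"az": 0.19},
    {"claw": 0,"dx": 608,"dy": -536.5,"dz": 0,"az": 0.19},
    {"claw": 0,"dx": 608,"dy": -536.5,"dz": 0,"az": 0.19},
    {"claw": 0,"dx": 608,"dy": -536.5,"dz": 0,"az": 0.19},
    {"claw": 0,"dx": 608,"dy": -536.5,"dz": 0,"az": 0.19},
    {"claw": 0,"dx": 608,"dy": -536.5,"dz": 0,"az": 0.19},
    {"claw": 0,"dx": 608,"dy": -536.5,"dz": 0,"az": 0.19},
    {"claw": 0,"dx": 608,"dy": -536.5,"dz": 0,"az": 0.19},
  ],
)

```text
invalid input at $.series[0]: expected keys claw, dx, dy, dz, ax, ay, az
```

```bash
python3 -c "
from h import *
go(.5555,.2475,.2,12)"
```

```text
t 0.1 pos [ 0.2043 -0.4834  0.2308] psi 22.91 F [-0.4  0.1  0. ] M [ 0.04 -0.05 -0.04] open 1.001 gf 0.0 q [-79.9  18.   85.8   0.   76.3 -12.8]
 d mm [ 608.  -536.5   31.6] rot [-0.0012 -0.0002  0.1904]
```

move_arm(
  series=[
    {"claw": 0,"dx": 608,"dy": -536.5,"dz": 0,"ax": 0,"ay": 0,"az": 0.19},
    {"claw": 0,"dx": 608,"dy": -536.5,"dz": 0,"ax": 0,"ay": 0,"az": 0.19},
    {"claw": 0,"dx": 608,"dy": -536.5,"dz": 0,"ax": 0,"ay": 0,"az": 0.19},
    {"claw": 0,"dx": 608,"dy": -536.5,"dz": 0,"ax": 0,"ay": 0,"az": 0.19},
    {"claw": 0,"dx": 608,"dy": -536.5,"dz": 0,"ax": 0,"ay": 0,"az": 0.19},
    {"claw": 0,"dx": 608,"dy": -536.5,"dz": 0,"ax": 0,"ay": 0,"az": 0.19},
    {"claw": 0,"dx": 608,"dy": -536.5,"dz": 0,"ax": 0,"ay": 0,"az": 0.19},
    {"claw": 0,"dx": 608,"dy": -536.5,"dz": 0,"ax": 0,"ay": 0,"az": 0.19},
  ],
)

```text
time_s: 0.9
tool_pos: [0.3779, -0.1211, 0.2313]
orientation: [[0.978, 0.208, 0.0], [0.208, -0.978, -0.0], [0.0, 0.0, -1.0]]
contact_force: [0.7, 0.1, -0.2]
opening: 0.501
gripper_force: 0.0
```

```bash
python3 -c "
from h import *
go(.5555,.2475,.2,12)"
```

```text
t 0.9 pos [ 0.3779 -0.1211  0.2313] psi 12.0 F [ 0.7  0.1 -0.2] M [-0.04  0.03  0.  ] open 0.501 gf 0.0 q [-34.8   1.4 105.6   0.   73.   43.2]
 d mm [ 250.3 -323.6   31.3] rot [ 0.0001 -0.0001 -0.    ]
```

move_arm(
  series=[
    {"claw": 0,"dx": 250,"dy": -323,"dz": 0,"ax": 0,"ay": 0,"az": 0},
    {"claw": 0,"dx": 250,"dy": -323,"dz": 0,"ax": 0,"ay": 0,"az": 0},
    {"claw": 0,"dx": 250,"dy": -323,"dz": 0,"ax": 0,"ay": 0,"az": 0},
    {"claw": 0,"dx": 250,"dy": -323,"dz": 0,"ax": 0,"ay": 0,"az": 0},
    {"claw": 0,"dx": 250,"dy": -323,"dz": 0,"ax": 0,"ay": 0,"az": 0},
    {"claw": 0,"dx": 250,"dy": -323,"dz": 0,"ax": 0,"ay": 0,"az": 0},
    {"claw": 0,"dx": 250,"dy": -323,"dz": 0,"ax": 0,"ay": 0,"az": 0},
    {"claw": 0,"dx": 250,"dy": -323,"dz": 0,"ax": 0,"ay": 0,"az": 0},
  ],
)

```text
time_s: 1.7
tool_pos: [0.5515, 0.2394, 0.2309]
orientation: [[0.978, 0.209, -0.001], [0.209, -0.978, -0.0], [-0.001, 0.0, -1.0]]
contact_force: [0.2, -1.6, 0.2]
opening: 0.501
gripper_force: 0.0
```

move_arm(
  series=[
    {"claw": 0,"dx": 0,"dy": 0,"dz": 0,"ax": 0,"ay": 0,"az": 0},
    {"claw": 0,"dx": 0,"dy": 0,"dz": 40,"ax": 0,"ay": 0,"az": 0},
    {"claw": 0,"dx": 0,"dy": 0,"dz": 80,"ax": 0,"ay": 0,"az": 0},
    {"claw": 0,"dx": 0,"dy": 0,"dz": 105,"ax": 0,"ay": 0,"az": 0},
    {"claw": 0,"dx": 0,"dy": 0,"dz": 110,"ax": 0,"ay": 0,"az": 0},
    {"claw": 0,"dx": 0,"dy": 0,"dz": 110,"ax": 0,"ay": 0,"az": 0},
  ],
)

```text
time_s: 2.3
tool_pos: [0.5511, 0.2369, 0.1214]
orientation: [[0.978, 0.208, -0.001], [0.208, -0.978, -0.0], [-0.001, 0.0, -1.0]]
contact_force: [1.3, 0.0, 0.4]
opening: 0.503
gripper_force: 0.0
```

Run:
```python
from h import *
go(.5555,.2475,.072,12)
a=cam('top')['image'][130:240,90:250,::-1];b=cam('scene')['image'][110:250,270:430,::-1]
cv2.imwrite('pics/g.png',cv2.resize(np.hstack([cv2.copyMakeBorder(a,0,30,0,0,0),b]),None,fx=2.5,fy=2.5,interpolation=2))
```

```text
t 2.3 pos [0.5511 0.2369 0.1214] psi 12.0 F [1.3 0.  0.4] M [ 0.02 -0.06 -0.02] open 0.503 gf 0.0 q [12.1 33.  80.3 -0.  66.8 90.1]
 d mm [ 6.5 -9.4 49.4] rot [ 0.      0.0007 -0.    ]
```

View pics/g.png

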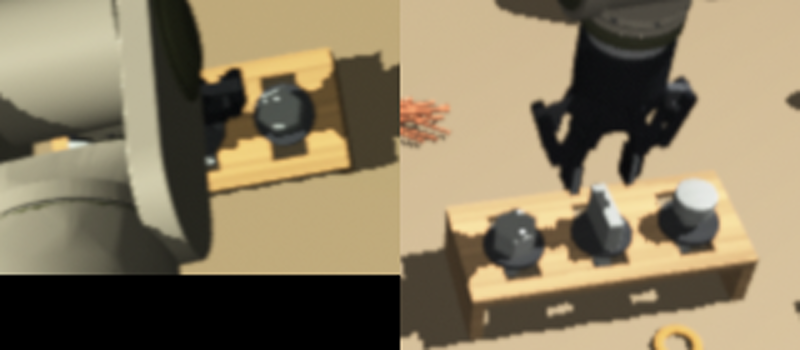

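The scene half shows the fingers above the middle lock (grip at about (603,205)), with tips at (573,185) and (632,178). The move stopped about 11 mm short sideways, so I'll correct that and then descend.

move_arm(
  series=[
    {"claw": 0,"dx": 6.5,"dy": -9.4,"dz": 0,"ax": 0,"ay": 0,"az": 0},
    {"claw": 0,"dx": 6.5,"dy": -9.4,"dz": 0,"ax": 0,"ay": 0,"az": 0},
    {"claw": 0,"dx": 6.5,"dy": -9.4,"dz": 20,"ax": 0,"ay": 0,"az": 0},
    {"claw": 0,"dx": 6.5,"dy": -9.4,"dz": 38,"ax": 0,"ay": 0,"az": 0},
    {"claw": 0,"dx": 6.5,"dy": -9.4,"dz": 47,"ax": 0,"ay": 0,"az": 0},
    {"claw": 0,"dx": 6.5,"dy": -9.4,"dz": 49,"ax": 0,"ay": 0,"az": 0},
    {"claw": 0,"dx": 6.5,"dy": -9.4,"dz": 49,"ax": 0,"ay": 0,"az": 0},
  ],
)

```text
time_s: 3.1
tool_pos: [0.5559, 0.248, 0.0728]
orientation: [[0.978, 0.208, 0.001], [0.208, -0.978, 0.0], [0.001, 0.0, -1.0]]
contact_force: [-0.7, -0.3, 0.9]
opening: 0.499
gripper_force: 0.0
```

```bash
python3 -c "
from h import *
go(.5555,.2475,.072,12)"
```

```text
t 3.1 pos [0.5559 0.248  0.0728] psi 12.03 F [-0.7 -0.3  0.9] M [ 0.08 -0.04  0.01] open 0.499 gf 0.0 q [13.  37.2 81.  -0.  61.7 91. ]
 d mm [-0.5  0.4  0.8] rot [ 0.     -0.0007  0.0005]
```

move_arm(
  series=[
    {"claw": 0.4,"dx": 0,"dy": 0,"dz": 0,"ax": 0,"ay": 0,"az": 0},
    {"claw": 1,"dx": 0,"dy": 0,"dz": 0,"ax": 0,"ay": 0,"az": 0},
    {"claw": 1,"dx": 0,"dy": 0,"dz": 0,"ax": 0,"ay": 0,"az": 0},
    {"claw": 1,"dx": 0,"dy": 0,"dz": 0,"ax": 0,"ay": 0,"az": 0},
    {"claw": 1,"dx": 0,"dy": 0,"dz": 0,"ax": 0,"ay": 0,"az": 0},
    {"claw": 1,"dx": 0,"dy": 0,"dz": 0,"ax": 0,"ay": 0,"az": 0},
  ],
)

```text
time_s: 3.7
tool_pos: [0.556, 0.248, 0.0733]
orientation: [[0.978, 0.208, 0.002], [0.208, -0.978, 0.0], [0.002, -0.0, -1.0]]
contact_force: [-0.1, -0.3, 5.8]
opening: 0.155
gripper_force: 59.4
```

```bash
python3 -c "
from h import *
go(.5555,.2475,.072,12)"
```

```text
t 3.7 pos [0.556  0.248  0.0733] psi 12.02 F [-0.1 -0.3  5.8] M [0.09 0.17 0.01] open 0.155 gf 59.4 q [13.  37.2 81.   0.  61.7 91. ]
 d mm [-0.6  0.4  1.3] rot [-0.0001 -0.0017  0.0004]
```

move_arm(
  series=[
    {"claw": 1,"dx": 0,"dy": 0,"dz": -10,"ax": 0,"ay": 0,"az": 0},
    {"claw": 1,"dx": 0,"dy": 0,"dz": -30,"ax": 0,"ay": 0,"az": 0},
    {"claw": 1,"dx": 0,"dy": 0,"dz": -60,"ax": 0,"ay": 0,"az": 0},
    {"claw": 1,"dx": 0,"dy": 0,"dz": -95,"ax": 0,"ay": 0,"az": 0},
    {"claw": 1,"dx": 0,"dy": 0,"dz": -130,"ax": 0,"ay": 0,"az": 0},
    {"claw": 1,"dx": 0,"dy": 0,"dz": -130,"ax": 0,"ay": 0,"az": 0},
  ],
)

```text
time_s: 4.3
tool_pos: [0.5571, 0.2482, 0.2076]
orientation: [[0.978, 0.208, 0.008], [0.208, -0.978, 0.002], [0.008, -0.0, -1.0]]
contact_force: [0.4, -0.3, -3.2]
opening: 0.155
gripper_force: 58.7
```

Run:
```python
from h import *
go(.5038,-.2607,.2,82.1)
b=cam('scene')['image'][80:250,270:470,::-1]
cv2.imwrite('pics/l.png',cv2.resize(b,None,fx=3.5,fy=3.5,interpolation=2))
```

```text
t 4.3 pos [0.5571 0.2482 0.2076] psi 12.02 F [ 0.4 -0.3 -3.2] M [-0.01 -0.01 -0.05] open 0.155 gf 58.7 q [13.  29.4 72.5 -0.  77.5 91. ]
 d mm [-158.2  486.6    6.2] rot [ 0.0051 -0.0074 -1.223 ]
```

View pics/l.png

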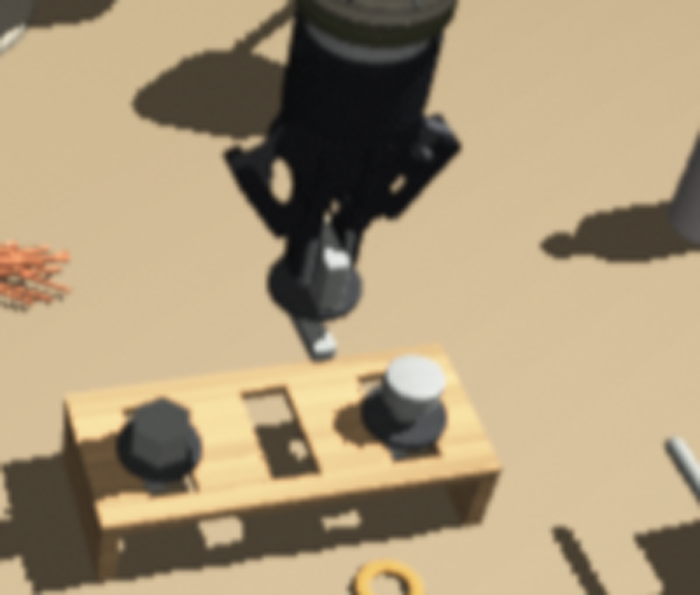

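The lock is held and looks upright (collar at (315,285), T-head at (320,345)). Both other pins are still in their places.

move_arm(
  series=[
    {"claw": 1,"dx": -158,"dy": 486.5,"dz": 0,"ax": 0,"ay": 0,"az": -1.22},
    {"claw": 1,"dx": -158,"dy": 486.5,"dz": 0,"ax": 0,"ay": 0,"az": -1.22},
    {"claw": 1,"dx": -158,"dy": 486.5,"dz": 0,"ax": 0,"ay": 0,"az": -1.22},
    {"claw": 1,"dx": -158,"dy": 486.5,"dz": 0,"ax": 0,"ay": 0,"az": -1.22},
    {"claw": 1,"dx": -158,"dy": 486.5,"dz": 0,"ax": 0,"ay": 0,"az": -1.22},
    {"claw": 1,"dx": -158,"dy": 486.5,"dz": 0,"ax": 0,"ay": 0,"az": -1.22},
    {"claw": 1,"dx": -158,"dy": 486.5,"dz": 0,"ax": 0,"ay": 0,"az": -1.22},
    {"claw": 1,"dx": -158,"dy": 486.5,"dz": 0,"ax": 0,"ay": 0,"az": -1.22},
  ],
)

```text
time_s: 5.15
tool_pos: [0.5173, -0.1164, 0.2009]
orientation: [[0.259, 0.966, -0.003], [0.966, -0.259, 0.001], [0.001, -0.003, -1.0]]
contact_force: [0.8, -0.5, -3.2]
opening: 0.156
gripper_force: 59.1
```

Run:
```python
from h import *
go(.5038,-.2607,.2,82.1)
```

```text
t 5.15 pos [ 0.5173 -0.1164  0.2009] psi 74.97 F [ 0.8 -0.5 -3.2] M [ 0.03 -0.05  0.03] open 0.156 gf 59.1 q [-25.3  20.1  87.5   0.   72.6 -10.3]
 d mm [-142.9   24.4    0.7] rot [-0.003  -0.0008 -0.1244]
```

move_arm(
  series=[
    {"claw": 1,"dx": -143,"dy": 24.4,"dz": 0,"ax": 0,"ay": 0,"az": -0.124},
    {"claw": 1,"dx": -143,"dy": 24.4,"dz": 0,"ax": 0,"ay": 0,"az": -0.124},
    {"claw": 1,"dx": -143,"dy": 24.4,"dz": 0,"ax": 0,"ay": 0,"az": -0.124},
    {"claw": 1,"dx": -143,"dy": 24.4,"dz": 0,"ax": 0,"ay": 0,"az": -0.124},
    {"claw": 1,"dx": -143,"dy": 24.4,"dz": 0,"ax": 0,"ay": 0,"az": -0.124},
    {"claw": 1,"dx": -143,"dy": 24.4,"dz": 0,"ax": 0,"ay": 0,"az": -0.124},
  ],
)

```text
time_s: 5.75
tool_pos: [0.504, -0.2582, 0.2015]
orientation: [[0.143, 0.99, -0.002], [0.99, -0.143, 0.002], [0.001, -0.002, -1.0]]
contact_force: [1.0, -0.5, -3.2]
opening: 0.154
gripper_force: 59.2
```

Run:
```python
from h import *
go(.5038,-.2607,.12,82.1)
```

```text
t 5.75 pos [ 0.504  -0.2582  0.2015] psi 81.81 F [ 1.  -0.5 -3.2] M [ 0.01 -0.02  0.01] open 0.154 gf 59.2 q [-39.   24.5  81.    0.   74.6 -30.8]
 d mm [-2.6  0.3 81.4] rot [-0.0017 -0.0013 -0.0051]
```

move_arm(
  series=[
    {"claw": 1,"dx": -2.6,"dy": 0.3,"dz": 30,"ax": 0,"ay": 0,"az": -0.005},
    {"claw": 1,"dx": -2.6,"dy": 0.3,"dz": 60,"ax": 0,"ay": 0,"az": -0.005},
    {"claw": 1,"dx": -2.6,"dy": 0.3,"dz": 80,"ax": 0,"ay": 0,"az": -0.005},
    {"claw": 1,"dx": -2.6,"dy": 0.3,"dz": 80,"ax": 0,"ay": 0,"az": -0.005},
  ],
)

```text
time_s: 6.15
tool_pos: [0.5032, -0.2596, 0.1196]
orientation: [[0.137, 0.991, -0.005], [0.991, -0.137, 0.004], [0.003, -0.005, -1.0]]
contact_force: [-0.6, 0.5, -2.7]
opening: 0.151
gripper_force: 59.0
```

Run:
```python
from h import *
go(.5038,-.2607,.12,82.1)
a=cam('top')['image'][140:250,330:470,::-1];b=cam('scene')['image'][110:220,80:220,::-1]
cv2.imwrite('pics/s.png',cv2.resize(np.hstack([a,b]),None,fx=2.85,fy=2.85,interpolation=2))
```

```text
t 6.15 pos [ 0.5032 -0.2596  0.1196] psi 82.14 F [-0.6  0.5 -2.7] M [-0.01 -0.03 -0.03] open 0.151 gf 59.0 q [-39.1  29.4  86.6   0.   64.4 -31.3]
 d mm [-1.   0.8 -0.4] rot [-0.0052 -0.0032  0.0008]
```

View pics/s.png

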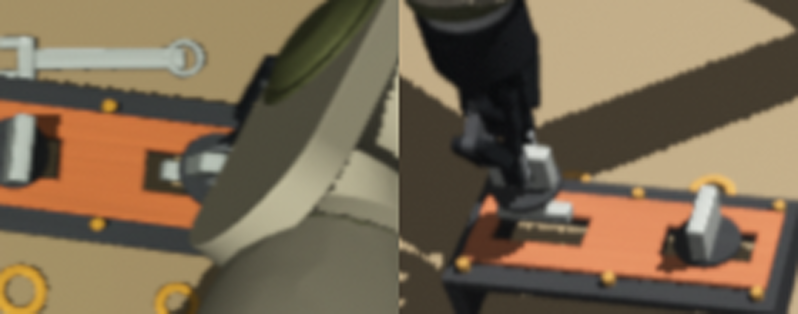

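The T-head is over the slot: its inner end is at about (162,170) in the top half and (572,212) in the scene half. I'll check those against the expected position before inserting.

Run:
```python
from h import *
a,b=cam('top'),cam('scene')
z0=.1196-.0463
ax=np.array([np.cos(np.radians(82.1)),np.sin(np.radians(82.1)),0]);n=np.array([-ax[1],ax[0],0])
o=np.array([.5036,-.2599,z0])
for c,(x0,y0,off) in ((a,(330,140,0)),(b,(80,110,399))):
    print([tuple(round((p-q)*2.85+r) for p,q,r in zip(proj(c,o+.030*ax+s*.007*n+[0,0,dz]),(x0,y0),(off,0))) for s in(-1,1) for dz in(0,.012)])
```

```text
[(159, 159), (164, 157), (158, 177), (163, 176)]
[(572, 225), (569, 215), (577, 213), (574, 203)]
```

Prediction and picture agree within about 1 mm, so I'll insert.

move_arm(
  series=[
    {"claw": 1,"dx": -1,"dy": 0.8,"dz": 0,"ax": -0.005,"ay": -0.003,"az": 0},
    {"claw": 1,"dx": -1,"dy": 0.8,"dz": 10,"ax": -0.005,"ay": -0.003,"az": 0},
    {"claw": 1,"dx": -1,"dy": 0.8,"dz": 20,"ax": -0.005,"ay": -0.003,"az": 0},
    {"claw": 1,"dx": -1,"dy": 0.8,"dz": 30,"ax": -0.005,"ay": -0.003,"az": 0},
    {"claw": 1,"dx": -1,"dy": 0.8,"dz": 38,"ax": -0.005,"ay": -0.003,"az": 0},
    {"claw": 1,"dx": -1,"dy": 0.8,"dz": 43,"ax": -0.005,"ay": -0.003,"az": 0},
    {"claw": 1,"dx": -1,"dy": 0.8,"dz": 43,"ax": -0.005,"ay": -0.003,"az": 0},
  ],
)

```text
time_s: 7.05
tool_pos: [0.5045, -0.2628, 0.0784]
orientation: [[0.138, 0.99, 0.003], [0.99, -0.138, -0.003], [-0.002, 0.004, -1.0]]
contact_force: [-0.3, 0.8, -2.5]
opening: 0.158
gripper_force: 59.2
```

Run:
```python
from h import *
go(.5038,-.2607,.0733,82.1)
```

```text
t 7.05 pos [ 0.5045 -0.2628  0.0784] psi 82.04 F [-0.3  0.8 -2.5] M [-0.02 -0.01  0.02] open 0.158 gf 59.2 q [-39.3  32.4  88.6   0.   58.7 -31.4]
 d mm [ 2.  -1.   5.1] rot [ 0.0037  0.0022 -0.001 ]
```

move_arm(
  series=[
    {"claw": 1,"dx": 1.5,"dy": -0.7,"dz": 2,"ax": 0.004,"ay": 0.002,"az": 0},
    {"claw": 1,"dx": 1.5,"dy": -0.7,"dz": 3,"ax": 0.004,"ay": 0.002,"az": 0},
    {"claw": 1,"dx": 1.5,"dy": -0.7,"dz": 4,"ax": 0.004,"ay": 0.002,"az": 0},
    {"claw": 1,"dx": 1.5,"dy": -0.7,"dz": 4,"ax": 0.004,"ay": 0.002,"az": 0},
  ],
)

```text
time_s: 7.45
tool_pos: [0.5044, -0.2615, 0.0754]
orientation: [[0.138, 0.99, 0.001], [0.99, -0.138, -0.001], [-0.001, 0.001, -1.0]]
contact_force: [0.3, -0.1, -3.2]
opening: 0.153
gripper_force: 59.2
```

Run:
```python
from h import *
go(.5038,-.2607,.0733,82.1)
```

```text
t 7.45 pos [ 0.5044 -0.2615  0.0754] psi 82.04 F [ 0.3 -0.1 -3.2] M [-0.02  0.03 -0.01] open 0.153 gf 59.2 q [-39.2  32.6  88.7  -0.   58.5 -31.2]
 d mm [ 0.7 -0.7  2.1] rot [ 0.0012  0.0011 -0.001 ]
```

move_arm(
  series=[
    {"claw": 1,"dx": 0.5,"dy": -0.5,"dz": 1,"ax": 0,"ay": 0,"az": 0},
    {"claw": 1,"dx": 0.5,"dy": -0.5,"dz": 2,"ax": 0,"ay": 0,"az": 0},
    {"claw": 1,"dx": 0.5,"dy": -0.5,"dz": 2,"ax": 0,"ay": 0,"az": 0},
  ],
)

```text
time_s: 7.75
tool_pos: [0.5039, -0.2609, 0.0733]
orientation: [[0.138, 0.99, 0.001], [0.99, -0.138, -0.001], [-0.001, 0.001, -1.0]]
contact_force: [-0.2, 1.0, -3.2]
opening: 0.153
gripper_force: 59.2
```

Run:
```python
from h import *
go(.5038,-.2607,.0733,82.1)
```

```text
t 7.75 pos [ 0.5039 -0.2609  0.0733] psi 82.04 F [-0.2  1.  -3.2] M [ 0.03 -0.04 -0.03] open 0.153 gf 59.2 q [-39.2  32.7  89.   -0.   58.2 -31.2]
 d mm [ 0.2 -0.1  0. ] rot [ 0.001  0.001 -0.001]
```

Not in contact yet, so I'll creep down another millimetre or so.

move_arm(
  series=[
    {"claw": 1,"dx": 0,"dy": 0,"dz": 0.5,"ax": 0,"ay": 0,"az": 0},
    {"claw": 1,"dx": 0,"dy": 0,"dz": 0.8,"ax": 0,"ay": 0,"az": 0},
    {"claw": 1,"dx": 0,"dy": 0,"dz": 0.8,"ax": 0,"ay": 0,"az": 0},
  ],
)

```text
time_s: 8.05
tool_pos: [0.5039, -0.2609, 0.0732]
orientation: [[0.138, 0.99, 0.001], [0.99, -0.138, -0.001], [-0.001, 0.001, -1.0]]
contact_force: [-2.6, 1.5, 5.8]
opening: 0.15
gripper_force: 60.5
```

move_arm(
  series=[
    {"claw": 1,"dx": 0,"dy": 0,"dz": 0.4,"ax": 0,"ay": 0,"az": 0},
    {"claw": 1,"dx": 0,"dy": 0,"dz": 0.4,"ax": 0,"ay": 0,"az": 0},
  ],
)

```text
time_s: 8.25
tool_pos: [0.5039, -0.2609, 0.0732]
orientation: [[0.138, 0.99, 0.001], [0.99, -0.138, -0.001], [-0.001, 0.001, -1.0]]
contact_force: [-3.9, 1.8, 9.3]
opening: 0.152
gripper_force: 61.0
```

Contact: the collar is seated at the same TCP height as in the rack. Now the quarter turn.

move_arm(
  series=[
    {"claw": 1,"dx": 0,"dy": 0,"dz": -0.4,"ax": 0,"ay": 0,"az": 0.12},
    {"claw": 1,"dx": 0,"dy": 0,"dz": -0.4,"ax": 0,"ay": 0,"az": 0.24},
    {"claw": 1,"dx": 0,"dy": 0,"dz": -0.4,"ax": 0,"ay": 0,"az": 0.36},
    {"claw": 1,"dx": 0,"dy": 0,"dz": -0.4,"ax": 0,"ay": 0,"az": 0.48},
    {"claw": 1,"dx": 0,"dy": 0,"dz": -0.4,"ax": 0,"ay": 0,"az": 0.6},
    {"claw": 1,"dx": 0,"dy": 0,"dz": -0.4,"ax": 0,"ay": 0,"az": 0.72},
    {"claw": 1,"dx": 0,"dy": 0,"dz": -0.4,"ax": 0,"ay": 0,"az": 0.8},
    {"claw": 1,"dx": 0,"dy": 0,"dz": -0.4,"ax": 0,"ay": 0,"az": 0.8},
  ],
)

```text
time_s: 9.05
tool_pos: [0.5043, -0.2613, 0.0732]
orientation: [[0.807, 0.59, 0.002], [0.59, -0.807, -0.002], [0.0, 0.003, -1.0]]
contact_force: [-0.7, -0.2, 5.5]
opening: 0.154
gripper_force: 60.3
```

Run:
```python
from h import *
go(.5039,-.2609,.0733,-7.9)
```

```text
t 9.05 pos [ 0.5043 -0.2613  0.0732] psi 36.16 F [-0.7 -0.2  5.5] M [ 0.08  0.22 -0.04] open 0.154 gf 60.3 q [-39.2  32.7  88.9  -0.   58.2  14.7]
 d mm [-0.1 -0.6 -0.1] rot [ 0.0027 -0.0015  0.7691]
```

move_arm(
  series=[
    {"claw": 1,"dx": 0,"dy": -0.3,"dz": 0,"ax": 0,"ay": 0,"az": 0.12},
    {"claw": 1,"dx": 0,"dy": -0.3,"dz": 0,"ax": 0,"ay": 0,"az": 0.24},
    {"claw": 1,"dx": 0,"dy": -0.3,"dz": 0,"ax": 0,"ay": 0,"az": 0.36},
    {"claw": 1,"dx": 0,"dy": -0.3,"dz": 0,"ax": 0,"ay": 0,"az": 0.48},
    {"claw": 1,"dx": 0,"dy": -0.3,"dz": 0,"ax": 0,"ay": 0,"az": 0.6},
    {"claw": 1,"dx": 0,"dy": -0.3,"dz": 0,"ax": 0,"ay": 0,"az": 0.72},
    {"claw": 1,"dx": 0,"dy": -0.3,"dz": 0,"ax": 0,"ay": 0,"az": 0.77},
    {"claw": 1,"dx": 0,"dy": -0.3,"dz": 0,"ax": 0,"ay": 0,"az": 0.77},
  ],
)

```text
time_s: 9.85
tool_pos: [0.5042, -0.2611, 0.0732]
orientation: [[0.991, -0.137, 0.002], [-0.137, -0.991, -0.002], [0.003, 0.002, -1.0]]
contact_force: [-1.0, -0.4, 5.6]
opening: 0.149
gripper_force: 60.4
```

Run:
```python
from h import *
go(.5039,-.2609,.0733,-7.9)
```

```text
t 9.85 pos [ 0.5042 -0.2611  0.0732] psi -7.85 F [-1.  -0.4  5.6] M [ 0.01  0.21 -0.11] open 0.149 gf 60.4 q [-39.2  32.7  89.   -0.   58.1  58.7]
 d mm [-0.3 -0.1 -0.1] rot [ 0.002  -0.0025  0.0008]
```

move_arm(
  series=[
    {"claw": 0.5,"dx": 0,"dy": 0,"dz": 0,"ax": 0,"ay": 0,"az": 0},
    {"claw": 0.2,"dx": 0,"dy": 0,"dz": 0,"ax": 0,"ay": 0,"az": 0},
    {"claw": 0.1,"dx": 0,"dy": 0,"dz": 0,"ax": 0,"ay": 0,"az": 0},
    {"claw": 0.1,"dx": 0,"dy": 0,"dz": 0,"ax": 0,"ay": 0,"az": 0},
    {"claw": 0.1,"dx": 0,"dy": 0,"dz": -20,"ax": 0,"ay": 0,"az": 0},
    {"claw": 0.1,"dx": 0,"dy": 0,"dz": -50,"ax": 0,"ay": 0,"az": 0},
    {"claw": 0.1,"dx": 0,"dy": 0,"dz": -90,"ax": 0,"ay": 0,"az": 0},
    {"claw": 0.1,"dx": 0,"dy": 0,"dz": -130,"ax": 0,"ay": 0,"az": 0},
  ],
)

```text
time_s: 10.65
tool_pos: [0.5034, -0.2603, 0.2038]
orientation: [[0.991, -0.137, 0.0], [-0.137, -0.991, -0.001], [0.0, 0.001, -1.0]]
contact_force: [1.0, -1.3, -0.2]
opening: 0.45
gripper_force: 0.0
```

Run:
```python
from h import *
go(.35,-.40,.25,-7.9)
```

```text
t 10.65 pos [ 0.5034 -0.2603  0.2038] psi -7.89 F [ 1.  -1.3 -0.2] M [-0.02 -0.01  0.01] open 0.45 gf 0.0 q [-39.2  24.4  80.8  -0.   74.7  58.7]
 d mm [-132.7  159.5  -46.2] rot [ 0.0005 -0.0004  0.0002]
```

move_arm(
  series=[
    {"claw": 0.1,"dx": -130,"dy": 160,"dz": -40,"ax": 0,"ay": 0,"az": 0},
    {"claw": 0.1,"dx": -130,"dy": 160,"dz": -40,"ax": 0,"ay": 0,"az": 0},
    {"claw": 0.1,"dx": -130,"dy": 160,"dz": -40,"ax": 0,"ay": 0,"az": 0},
    {"claw": 0.1,"dx": -130,"dy": 160,"dz": -40,"ax": 0,"ay": 0,"az": 0},
    {"claw": 0.1,"dx": -130,"dy": 160,"dz": -40,"ax": 0,"ay": 0,"az": 0},
    {"claw": 0.1,"dx": -130,"dy": 160,"dz": -40,"ax": 0,"ay": 0,"az": 0},
  ],
)

```text
time_s: 11.25
tool_pos: [0.352, -0.4019, 0.2427]
orientation: [[0.99, -0.14, 0.001], [-0.14, -0.99, -0.001], [0.001, 0.001, -1.0]]
contact_force: [0.4, 1.2, -1.1]
opening: 0.455
gripper_force: 0.0
```

Run:
```python
from h import *
a=cam('top');b=cam('scene')
I=np.hstack([a['image'][145:255,300:440],b['image'][135:245,85:225]])[:,:,::-1]
cv2.imwrite('pics/f.png',cv2.resize(I,None,fx=2.85,fy=2.85,interpolation=2))
# predicted grip top (z .102) corners for home pose
A=np.radians(82.1);x=np.array([np.cos(A),np.sin(A),0]);n=np.array([-x[1],x[0],0]);o=np.array([.5038,-.2607,.102])
for c,(x0,y0,off) in ((a,(300,145,0)),(b,(85,135,399))):
    print([tuple(round((p-q)*2.85+r) for p,q,r in zip(proj(c,o+s*.007*x+t*.025*n),(x0,y0),(off,0))) for s,t in((1,1),(1,-1),(-1,-1),(-1,1))])
```

```text
[(286, 187), (292, 120), (311, 122), (305, 190)]
[(534, 99), (515, 145), (498, 143), (517, 97)]
```

View pics/f.png

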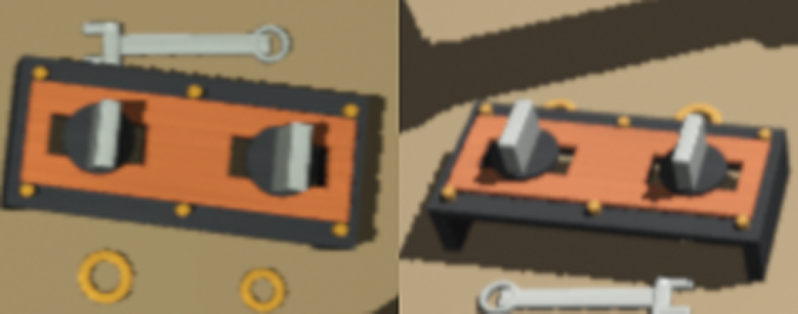

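The new lock's grip top lies at (286–312, 122–190) in the top half, matching the prediction. It sits flat and crosswise, parallel to the fixed lock, and the robot is clear of it.

```bash
python3 -c "
from workcell import bot
print(bot.close_job())"
```

```text
the job is handed in; nothing more can be done
None
```

The T-lock is through the empty slot, with its collar flat on the copper and turned a quarter turn to lock crosswise. I let go of it, backed the arm clear and handed the job in at about 11.4 s. The round-knob and hex pins were in their places in the rack when last seen, after the lift, and the arm did not go near them again.

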